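# Unclip the price sign and hold the demister dial on its third click

### The arm

A 6-joint arm with a two-finger parallel gripper is mounted at the origin on the work surface. World frame = base frame: x ahead of the robot, y to its left, z up, the work surface at z = 0. Lengths are in mm, angles in rad, forces in N, time in s.
With the tool pointing down it reaches from about 400 to 925 mm from the base axis. Payload 12.5 kg.
Tool frame: the origin (TCP) lies midway between the tips of the shut fingers; the grasp point (between the pads) lies 19 mm behind it (env.pinch_z is the z of the grasp point in the tool frame, in mm); z points along the fingers, y is the line along which they close (so a half turn about z gives the same grasp; the last joint's range is limited). The gripper opens to 95 mm and grips with 3 to 60 N. Pads are 20 mm wide; open, the fingers measure 119 mm over their backs; the gripper's body (75 mm by 180 mm) begins 59 mm behind the grasp point.
Start: joints at [-1.211, 0.491, 1.559, -0, 1.092, -0.106], TCP at [280.736, -558.421, 214.661] pointing down, gripper open.
Joint ranges: [-3.1, 3.1], [-0.84, 2.19], [0.05, 2.79], [-1.13, 4.28], [0.06, 2.93], [-2.69, 2.69]. Speed limits (rad/s): [2.22, 2.22, 2.79, 3.14, 3.14, 3.14].

### API

Orientations are given as [roll, pitch, yaw] about the fixed x, y, z axes, in that order (R = Rz(yaw) Ry(pitch) Rx(roll)).
In Python, from cell import env, eyes gives the robot as it stands.
- The arm moves only by the shell command python3 -m inch 'ROWS'. ROWS is JSON, a list of rows, each a list of 3 entries, a list of its own where there are three numbers: the shift along the tool's x, y, z in units of 60 mm (1.0 is 60 mm), then the turn about the tool's z in units of 5 degrees (1.0 is 5 degrees), then the closure, from -1 (fully open) to 1 (shut). In form: [[[tx, ty, tz], turn, claw], ...]. A call has exactly 10 rows; each row shifts and turns the commanded pose from where the row before left it, along the tool's axes as they then stand; what a row does not reach is not made up. A row lasts 1/8 s, in which the tool goes at most 62.5 mm and 10.7 degrees, less where a joint would pass 70% of its speed; a pose out of reach is approached as far as the arm can. A call is refused whole if a number of a shift passes 1 or a number of a turn 1, either way. A call with a gripper value outside its range is refused whole. The fingers move at their own pace and stop on an object; the grip force is fixed at half the most. Time passes only in rows, so rows that do not move let the fingers close, or fill a call up. It gives the time, the measured TCP pose, the force, the opening and the grip force at its end, in the units of the state.
- env.state(): the state, without advancing time (a new reading comes with each control period).
- eyes.read_camera(name): name is "side" or "top" or "wrist"; returns a dict with "pixels" (384x512x3 uint8, red, green, blue), "fx", "fy", "cx", "cy" (pixels), "distortion" ([k1, k2, p1, p2, k3] as OpenCV has them; the pictures are not rectified), "extrinsics" (4x4, takes a point from world to camera coordinates). Camera axes: x right, y down, z forward; pixel columns grow to the right and rows downward; lengths in mm; the calibration is good to about 2 mm. A picture is of the moment at which its call begins. There is no depth.
- env.job_done(): hands the job in; it is judged then, once.
Trained networks look in a picture, given as the dict that the camera call returned (one of the last four; its "shot" number tells which), for a name from the list of things; names that differ only in an ending like _2 or _b are one class to them, and where a whole thing is asked for, a point or a joint stands for the part that bears it (a point fixed in the world has none). Each returns a list of dicts, best first, with "score" (0 to 1); they miss things now and then, are a little off and sometimes report something else, mostly with a low value. They report only what shows in the picture. A call takes as long as a camera call. They do not tell look-alikes from the thing itself.
- eyes.boxes_of(name, picture): "centre" ([row, column] in pixels, amid what is visible of it).
- eyes.cut_out(name, picture): "mask" (384x512 bool, what is visible of it) and "centre" ([row, column] in pixels, amid what is visible of it).
- eyes.spot_point(name, picture): "centre" ([row, column] in pixels: a listed point, or the origin of a listed thing).
The state is a dict: "t": time; "joints": joint angles; "qvel": joint speeds; "tau": joint torques, N m; "eef_pos": TCP position; "tcp_rot": TCP orientation; "ft_force": force on the tool from outside, world axes, zero at the start; "moment": the same for the moment, N m; "opening": opening from 0.0 (shut) to 1.0 (fully open); "grip_force": force on a finger pad.
Only numpy, scipy, OpenCV 4.12 (cv2) and the standard library are available. Lean on these libraries where they do the work, as an engineer would, in place of code of your own. Each camera call takes 0.05 s, during which the arm holds its last target. There are 200 camera calls.

### The job

The cake case has fogged up, but the price sign clipped in the rail on the demister unit is in the way of its dial: pull that sign up out of the rail, lower it gently into the empty steel tray so that it stands upright there, and let go of it. Then turn the spring-return dial on the unit clockwise past its first and second clicks to the third, and hold it there: finish while still holding the dial with the fingers, since it springs back if released. Leave the cakes, the jar and the spare sign where they are.

Things in the scene. Friction and masses are not known exactly. Their poses are not given: they have to be found in the camera images.
- unit: Demister unit, fixed: dark steel box 200 (x) x 220 (y) x 60 mm high on the counter. Origin at the centre of its underside, z up. On its top are the ticket rail (middle at x = -45 mm) and the dial (axis at x = +45 mm, y = 0).
- rail_mid (a point): Middle of the aluminium ticket rail's floor, on the unit's top; unit's axes. The rail runs along y: two walls 16 mm high, 3 mm thick, 38 mm apart, 110 mm long. In the middle of each wall is a sprung steel roller catch in a housing that reaches 22 mm above the box and 35 mm either side (x) of the rail's middle.
- sign: Price sign clipped in the rail: black board 10 (x) x 110 (y) x 80 mm, 45 to 125 mm above the origin, on a neck 24 mm wide and a steel foot 36 (x) x 70 (y) x 22 mm that stands stably. About 180 g. Origin: centre of the foot's underside, z up. Sprung rollers lie over a bead on each long side of the foot: pull straight up with about 10 N, free after 10 mm, clear of the rail after 25 mm.
- tray: Empty steel tray, fixed: 190 (x) x 230 (y) mm, rim 12 mm high and 4 mm thick, its inner floor 4 mm above the counter. Origin at the centre of its underside, z up.
- dial_grip (a point): Point on the dial's axis, 92 mm above the counter, mid-height of its black grip bar: 46 mm long (this point's x), 14 mm thick (its y), upright sides, top 104 mm and lower edge 74 mm above the counter, on a 48 mm disc. Axes turn with the dial, z up; a white line on top marks its -x end, the pointer.
- dial (a joint): Dial angle, rad: 0 at rest (pointer to the unit's -x side), growing clockwise seen from above (pointer towards the unit's +y). Light clicks at 0.4 (one pip), 0.8 (two pips), 1.2 (three pips); hard stop 1.27. A spring always turns it back to 0 if released: about 0.07 N m at rest, 0.16 N m at the third click, give or take 0.04 N m for the detents.
- cupcake: Bystander: cupcake in a paper case, 72 mm diameter, 91 mm high. Origin at the centre of its underside.
- mousse: Bystander: red domed mousse cake on a gold board of 124 mm diameter, 57 mm high. Origin at the centre of its underside.
- jar: Bystander: amber glass jar, 72 mm diameter, 110 mm high. Origin at the centre of its underside.
- spare_sign: Bystander: a spare sign of the same form as the other, standing on the counter itself. Origin at the centre of its foot's underside.
Mind the look-alikes: they are no part of the job. What is shaped like the sign but blue is not meant.

How it is judged:
By the outcome, as a careful person would: the job done as asked, in the order asked, and still so for the second after the job is handed in, while the arm keeps its last pose, push and grip.
It also fails if it takes over 51 s, if anything falls off the work surface, if the arm or the gripper's body presses on something with over 40 N, if the wrist force passes 120 N, or if a joint passes its speed limit or range.

## Working session

There is one attempt and no reset: what is moved stays moved. The work goes in short steps, Python scripts to look and compute and a shell command to move; the robot and the scene stay as the last step left them, time stands still between calls to the robot, and variables do not carry over. Pictures are saved under pics/ and viewed, at most 10 in all, crops included, and the job is handed in when it is done.

```bash
mkdir -p pics; ls; cat > h.py <<'E'
import numpy as np, cv2
from cell import env, eyes
def P(pic):
    K=np.array([[pic['fx'],0,pic['cx']],[0,pic['fy'],pic['cy']],[0,0,1.]]);return K,np.array(pic['distortion'],float),np.array(pic['extrinsics'],float)
def ray(pic,rc):
    K,d,E=P(pic);u=cv2.undistortPoints(np.array([[[rc[1],rc[0]]]],float),K,d)[0,0]
    R=E[:3,:3];return -R.T@E[:3,3], R.T@np.array([u[0],u[1],1.])
def tri(obs):
    A=np.zeros((3,3));b=np.zeros(3);rs=[ray(p,c) for p,c in obs]
    for o,v in rs:
        v=v/np.linalg.norm(v);M=np.eye(3)-np.outer(v,v);A+=M;b+=M@o
    x=np.linalg.solve(A,b)
    res=[np.linalg.norm(np.cross(x-o,v/np.linalg.norm(v))) for o,v in rs]
    return x,res
def atz(pic,rc,z):
    o,v=ray(pic,rc);return o+v*(z-o[2])/v[2]
def proj(pic,X):
    K,d,E=P(pic);r=cv2.projectPoints(np.array(X,float).reshape(-1,3),cv2.Rodrigues(E[:3,:3])[0],E[:3,3],K,d)[0][:,0];return r[:,::-1]
def save(pic,name):cv2.imwrite('pics/'+name,pic['pixels'][:,:,::-1])
E
python3 - <<'E'
from h import *
S=env.state();print(S['t'],S['eef_pos'],S['tcp_rot'],env.pinch_z,S['opening'])
ps={n:eyes.read_camera(n) for n in('side','top','wrist')}
cv2.imwrite('pics/a.png',np.hstack([cv2.resize(ps[n]['pixels'],(800,600))[:,:,::-1] for n in ('side',)]))
cv2.imwrite('pics/b.png',cv2.resize(ps['top']['pixels'],(800,600))[:,:,::-1])
for n,p in ps.items():
    print(n,ray(p,(192,256))[0].round(),ray(p,(192,256))[1].round(2))
    for t in ('unit','rail_mid','sign','tray','dial_grip','cupcake','mousse','jar','spare_sign'):
        print(t,[(np.round(d['centre']).tolist(),round(d['score'],2)) for d in eyes.spot_point(t,p)[:3]])
E
```

```text
pics
0.0 [ 280.64219105 -558.16409716  214.02750002] [-3.14040971e+00 -1.29781214e-04  4.65805061e-01] -18.8 0.99638903932485
side [ 162.  995. 1076.] [ 0.27 -0.68 -0.68]
unit []
rail_mid [([165.0, 302.0], 0.96), ([256.0, 226.0], 0.48), ([221.0, 315.0], 0.38)]
sign [([162.0, 303.0], 0.86), ([181.0, 349.0], 0.81), ([151.0, 340.0], 0.55)]
tray [([257.0, 227.0], 0.79)]
dial_grip [([148.0, 280.0], 0.45)]
cupcake [([222.0, 311.0], 0.82)]
mousse []
jar [([321.0, 190.0], 0.56)]
spare_sign [([132.0, 300.0], 0.78)]
top [ 442.   20. 1013.] [ 0.07 -0.03 -1.  ]
unit [([191.0, 322.0], 0.65)]
rail_mid [([206.0, 323.0], 0.63)]
sign [([262.0, 343.0], 0.69), ([211.0, 325.0], 0.57), ([241.0, 388.0], 0.56)]
tray [([171.0, 175.0], 0.57)]
dial_grip [([172.0, 334.0], 0.48)]
cupcake [([244.0, 256.0], 0.69)]
mousse [([106.0, 251.0], 0.83)]
jar [([179.0, 97.0], 0.81), ([172.0, 330.0], 0.16)]
spare_sign [([172.0, 404.0], 0.74), ([208.0, 328.0], 0.7)]
wrist [ 342. -528.  384.] [-0.23 -0.09 -0.97]
unit []
rail_mid []
sign [([29.0, 175.0], 0.97), ([18.0, 12.0], 0.56)]
tray []
dial_grip []
cupcake []
mousse []
jar []
spare_sign []
```

View pics/a.png

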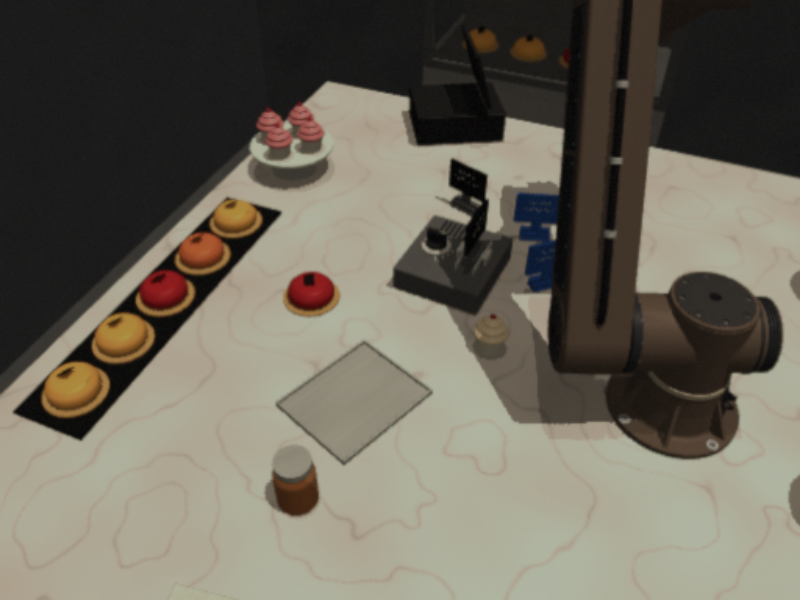

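View pics/b.png

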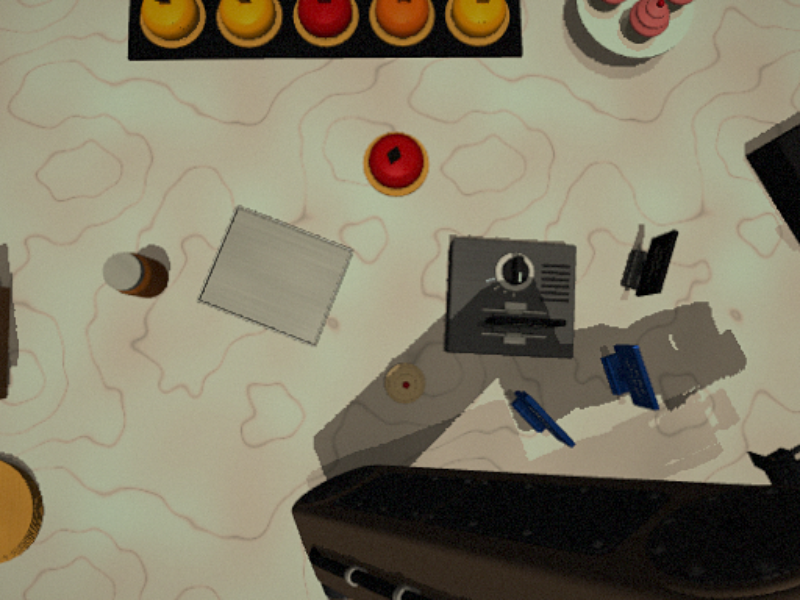

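The side view shows the unit at about (452,262) with the black sign at (476,228) and the dial at (436,238). The tray is at (354,402) and the mousse at (311,292). In the top view the sign is at (525,321), the dial at (515,270), the tray at (277,276) and the spare sign at (650,262). The blue signs are distractors.

```bash
python3 - <<'E'
from h import *
s=eyes.read_camera('side');t=eyes.read_camera('top')
k=1/1.5625
f=lambda x,y:(y*k-.2,x*k-.2)
print('unit top corners')
for x,y in [(450,236),(577,244),(573,357),(445,352)]: print(atz(t,f(x,y),60).round())
print('tray')
for x,y in [(238,206),(354,248),(317,346),(199,300)]: print(atz(t,f(x,y),12).round())
print('tray side')
for x,y in [(364,342),(432,391),(345,463),(277,405)]: print(atz(s,f(x,y),12).round())
for n in('sign','rail_mid','dial_grip','tray','jar','cupcake'):
  a=eyes.spot_point(n,t);b=eyes.spot_point(n,s)
  for i in a[:2]:
    for j in b[:3]:
      X,r=tri([(t,i['centre']),(s,j['centre'])]);print(n,X.round(),np.round(r,1))
for n,z in(('mousse',0),('spare_sign',0),('unit',0)):
  for i in eyes.spot_point(n,t)[:2]:print(n,atz(t,i['centre'],z).round())
E
```

```text
unit top corners
[620. -97.  60.]
[ 603. -321.   60.]
[ 405. -305.   60.]
[419. -83.  60.]
tray
[691. 285.  12.]
[610.  74.  12.]
[433. 142.  12.]
[520. 354.  12.]
tray side
[602.  84.  12.]
[430. 151.  12.]
[514. 361.  12.]
[686. 294.  12.]
sign [ 402. -189.  161.] [61.1 61.1]
sign [ 387. -227.   -3.] [79.8 79.8]
sign [ 465. -206.   45.] [0.2 0.2]
sign [ 372. -392.   13.] [1.7 1.7]
sign [ 348. -496. -235.] [9.8 9.8]
sign [ 436. -384.  -63.] [75.4 75.4]
rail_mid [ 468. -194.   65.] [3.5 3.5]
rail_mid [ 467. -160.  210.] [0.3 0.3]
dial_grip [ 555. -202.  103.] [7. 7.]
dial_grip [ 515. -182.  204.] [34.2 34.2]
dial_grip [ 492. -162.  150.] [41.4 41.4]
dial_grip [ 462. -157.  228.] [10.4 10.4]
tray [564. 225.  -8.] [1.6 1.6]
jar [565. 449.  -3.] [2.1 2.1]
cupcake [363. -25. -19.] [3.3 3.3]
mousse [767.   2.   0.]
mousse [ 458. -219.    0.]
spare_sign [ 560. -439.    0.]
spare_sign [ 578. -227.    0.]
unit [ 508. -204.    0.]
```

```bash
python3 -m inch '[[[0.2,-0.15,-0.5],0,-1],[[0.62,-0.45,-0.3],0,-1],[[0.62,-0.45,-0.3],0,-1],[[0.62,-0.45,-0.3],0,-1],[[0.62,-0.45,-0.3],0,-1],[[0.62,-0.45,-0.2],0,-1],[[0.62,-0.45,0],0,-1],[[0.62,-0.45,0],0,-1],[[0.6,-0.45,0],0,-1],[[0.3,-0.2,0],0,-1]]'; python3 -m inch '[[[0,0,0],-1,-1],[[0,0,0],-1,-1],[[0,0,0],-1,-1],[[0,0,0],-1,-1],[[0,0,0],-1,-1],[[0,0,0],-1,-1],[[0,0,0],-1,-1],[[0,0,0],-1,-1],[[0,0,0],-1,-1],[[0,0,0],-1,-1]]'
python3 - <<'E'
from h import *
w=eyes.read_camera('wrist');t=eyes.read_camera('top');s=eyes.read_camera('side')
cv2.imwrite('pics/c.png',np.hstack([w['pixels'][:,:,::-1]]))
print(ray(w,(192,256)))
for n in('sign','rail_mid','dial_grip','unit'):
  for nm,p in(('w',w),('t',t),('s',s)):
    print(n,nm,[(np.round(d['centre']).tolist(),round(d['score'],2)) for d in eyes.spot_point(n,p)[:2]])
E
```

```text
t: 3.6
eef_pos: [466.5, -198.1, 328.9]
tcp_rot: [3.141, -0.0, 0.468]
ft_force: [0.5, -0.1, 0.5]
opening: 1.003
grip_force: 0.0
t: 4.85
eef_pos: [465.9, -200.1, 328.7]
tcp_rot: [3.141, 0.0, 1.341]
ft_force: [-0.1, -0.1, -0.6]
opening: 1.0
grip_force: 0.0
(array([ 480.87022264, -133.50716764,  498.77983579]), array([-0.08112231, -0.23463465, -0.96899929]))
sign w [([284.0, 238.0], 0.95), ([208.0, 173.0], 0.69)]
sign t [([209.0, 328.0], 0.8), ([261.0, 340.0], 0.61)]
sign s [([150.0, 342.0], 0.96), ([182.0, 346.0], 0.91)]
rail_mid w [([160.0, 264.0], 0.66)]
rail_mid t [([207.0, 324.0], 0.61)]
rail_mid s [([166.0, 303.0], 0.65)]
dial_grip w [([156.0, 331.0], 0.76)]
dial_grip t [([168.0, 330.0], 0.6), ([245.0, 259.0], 0.56)]
dial_grip s [([151.0, 281.0], 0.42)]
unit w [([152.0, 293.0], 0.73)]
unit t [([194.0, 323.0], 0.64)]
unit s []
```

View pics/c.png

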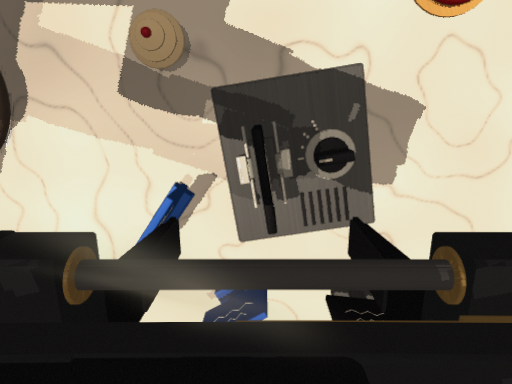

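The wrist view shows the unit with top corners at (212,88), (362,64), (374,221) and (239,241). The sign's top edge runs from (257,125) to (272,232), and the dial is at (331,154).

```bash
python3 - <<'E'
from h import *
w=eyes.read_camera('wrist');t=eyes.read_camera('top');s=eyes.read_camera('side')
c=[atz(w,(y,x),60) for x,y in[(212,88),(362,64),(374,221),(239,241)]]
print(np.round(c),np.mean(c,0).round(1))
k=1/1.5625
tc=[(236*k,450*k),(244*k,577*k),(357*k,573*k),(352*k,445*k)]
sc=[(218*k,432*k),(240*k,512*k),(308*k,475*k),(268*k,395*k)]
for i,j in((0,1),(1,2),(2,3),(3,0)):
  X,r=tri([(t,tc[i]),(w,[(88,212),(64,362),(221,374),(241,239)][j])]);print('corner',X.round(1),np.round(r,1))
a=atz(w,(125,257),185);b=atz(w,(232,272),185);print('sign top @185',a.round(),b.round())
# masks for sign in top/side/wrist: centre of the board
for n,nm,p in(('sign','t',t),('sign','s',s),('sign','w',w),('dial_grip','t',t),('dial_grip','w',w),('dial_grip','s',s)):
  for d in eyes.cut_out(n,p)[:3]:
    m=np.argwhere(d['mask']);print(n,nm,np.round(d['centre']),round(d['score'],2),m.min(0),m.max(0),m.mean(0).round(1))
for n,iw,it in(('rail',(160,264),(207,324)),('dial',(156,331),(170,332))):
  print(n,tri([(w,iw),(t,it)]))
X,r=tri([(w,(154,331)),(t,(270*k,515*k)),(s,(238*k,436*k))]);print(X,r)
cv2.imwrite('pics/d.png',np.vstack([cv2.resize(w['pixels'][110:200,230:380,::-1],(750,450),interpolation=2)]))
cv2.imwrite('pics/e.png',np.hstack([cv2.resize(t['pixels'][140:240,270:390,::-1],(480,400),interpolation=2),cv2.resize(s['pixels'][115:215,240:340,::-1],(320,400),interpolation=2)]))
E
```

```text
[[ 422.  -91.   60.]
 [ 615. -108.   60.]
 [ 599. -321.   60.]
 [ 402. -306.   60.]] [ 509.4 -206.4   60. ]
corner [ 630.2 -104.3    7.7] [0.8 0.8]
corner [ 607.7 -334.1   26.9] [0.7 0.7]
corner [ 405.4 -299.5   76.6] [0.3 0.3]
corner [416.9 -87.6  22.4] [0.5 0.5]
sign top @185 [ 471. -146.  185.] [ 461. -255.  185.]
sign t [207. 329.] 0.84 [200 310] [213 354] [206.4 329.7]
sign t [257. 332.] 0.65 [250 326] [266 337] [257.3 332.1]
sign s [152. 304.] 0.92 [129 295] [171 312] [151.4 303.7]
sign s [166. 350.] 0.89 [152 336] [185 367] [168.2 350.4]
sign s [136. 345.] 0.56 [124 329] [154 361] [137.4 344.1]
sign w [170. 265.] 0.92 [123 247] [235 280] [173.2 264.4]
sign w [302. 238.] 0.86 [290 204] [321 267] [305.6 239.3]
sign w [208. 172.] 0.71 [184 140] [239 193] [206.8 170.6]
dial_grip t [169. 329.] 0.62 [163 321] [182 338] [172.8 329.2]
dial_grip t [186. 317.] 0.19 [152 284] [228 361] [187.8 319.8]
dial_grip w [152. 329.] 0.78 [136 313] [172 353] [154.4 331.7]
dial_grip w [  6. 445.] 0.18 [  0 415] [ 16 480] [  6.1 446.5]
dial_grip s [258. 226.] 0.55 [217 176] [297 276] [255.9 225.8]
rail (array([ 465.0003098 , -205.75351091,   -0.53575489]), [np.float64(2.232813836597297), np.float64(2.2328138365972405)])
dial (array([ 567.60247142, -225.251869  ,   13.8612337 ]), [np.float64(4.767055095120084), np.float64(4.76705509512013)])
[ 554.13136555 -205.87206219   82.56467903] [np.float64(2.4241800637295063), np.float64(2.025131437919941), np.float64(0.6723999180131248)]
```

View pics/d.png

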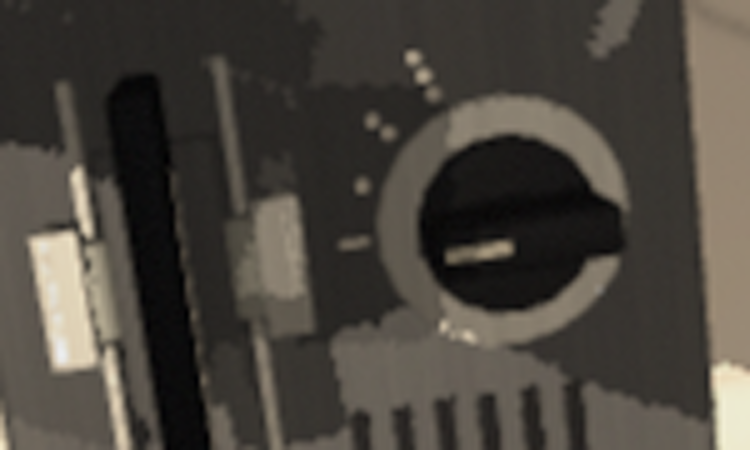

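View pics/e.png

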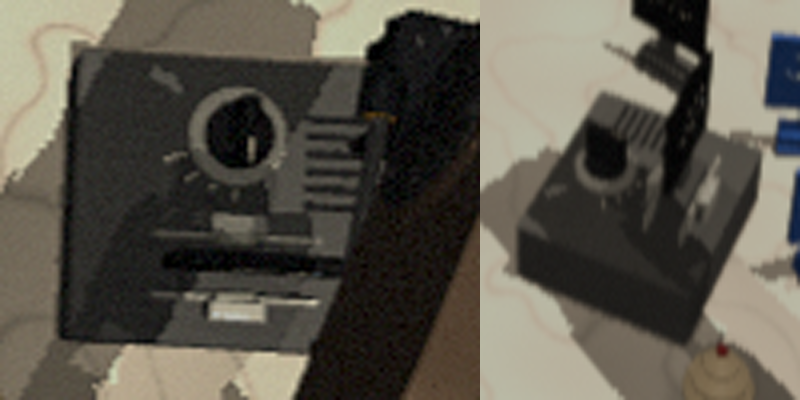

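The crops show the dial bar near x-alignment, with its white line to the rail side and the pips going clockwise. The sign stands in the middle between the walls. I'll check its top height before descending.

```bash
python3 - <<'E'
from h import *
w=eyes.read_camera('wrist');s=eyes.read_camera('side')
for a,b in(((232,272),(127.5,311)),((125,257),(141,298))):
  X,r=tri([(w,a),(s,b)]);print(X.round(1),np.round(r,1))
E
python3 -m inch '[[[0,0,0.3],-1,-1],[[0,0,0.4],-0.7,-1],[[0,0,0.4],0,-1],[[0,0,0.4],0,-1],[[0,0,0],0,-1],[[0,0,0],0,-1],[[0,0,0],0,-1],[[0,0,0],0,-1],[[0,0,0],0,-1],[[0,0,0],0,-1]]'
```

```text
[ 461.8 -255.8  180.7] [1.6 1.6]
[ 472.7 -144.8  197.7] [1.1 1.1]
t: 7.4
eef_pos: [465.9, -200.1, 238.8]
tcp_rot: [3.141, 0.0, 1.487]
ft_force: [0.1, -0.0, -1.2]
opening: 1.0
grip_force: 0.0
```

```bash
python3 -m inch '[[[0,0,0.3],0,-1],[[0,0,0.4],0,-1],[[0,0,0.4],0,-1],[[0,0,0.3],0,-1],[[0,0,0.3],0,-1],[[0,0,0],0,1],[[0,0,0],0,1],[[0,0,0],0,1],[[0,0,0],0,1],[[0,0,0],0,1]]'; python3 -m inch '[[[0,0,0],0,1],[[0,0,0],0,1],[[0,0,0],0,1],[[0,0,0],0,1],[[0,0,-0.05],0,1],[[0,0,-0.05],0,1],[[0,0,-0.05],0,1],[[0,0,-0.05],0,1],[[0,0,-0.05],0,1],[[0,0,0],0,1]]'
```

```text
t: 8.65
eef_pos: [466.0, -200.1, 136.9]
tcp_rot: [3.141, 0.0, 1.487]
ft_force: [-0.4, 0.2, 0.5]
opening: 0.529
grip_force: 0.0
t: 9.9
eef_pos: [466.1, -200.2, 152.0]
tcp_rot: [3.141, 0.0, 1.487]
ft_force: [0.5, 0.8, -1.7]
opening: 0.105
grip_force: 30.0
```

```bash
python3 -m inch '[[[0,0,-0.05],0,1],[[0,0,-0.1],0,1],[[0,0,-0.15],0,1],[[0,0,-0.2],0,1],[[0,0,-0.25],0,1],[[0,0,-0.25],0,1],[[0,0,-0.25],0,1],[[0,0,-0.15],0,1],[[0,0,-0.1],0,1],[[0,0,0],0,1]]'
python3 - <<'E'
from h import *
t=eyes.read_camera('top');s=eyes.read_camera('side')
save(s,'f.png')
m=[eyes.cut_out('tray',p) for p in(t,s)]
for p,l in zip((t,s),m):
  for d in l[:2]:
    c,_=cv2.findContours(d['mask'].astype(np.uint8),0,2);c=max(c,key=cv2.contourArea)
    q=cv2.boxPoints(cv2.minAreaRect(c)) if p is t else cv2.approxPolyDP(cv2.convexHull(c),8,True)[:,0]
    X=np.array([atz(p,(y,x),10) for x,y in q]);print(d['score'],X.round().tolist(),X.mean(0).round())
E
```

```text
t: 11.15
eef_pos: [465.9, -200.1, 241.8]
tcp_rot: [3.141, 0.0, 1.487]
ft_force: [-0.2, -0.2, -2.7]
opening: 0.108
grip_force: 30.0
0.74 [[520.0, 360.0, 10.0], [701.0, 288.0, 10.0], [607.0, 72.0, 10.0], [429.0, 147.0, 10.0]] [564. 217.  10.]
0.63 [[366.0, 34.0, 10.0], [412.0, -14.0, 10.0], [364.0, -61.0, 10.0], [318.0, -12.0, 10.0]] [365. -13.  10.]
0.96 [[601.0, 78.0, 10.0], [434.0, 151.0, 10.0], [521.0, 362.0, 10.0], [691.0, 286.0, 10.0]] [562. 219.  10.]
0.66 [[572.0, -617.0, 10.0], [495.0, -449.0, 10.0], [511.0, -360.0, 10.0]] [ 526. -475.   10.]
```

View pics/f.png

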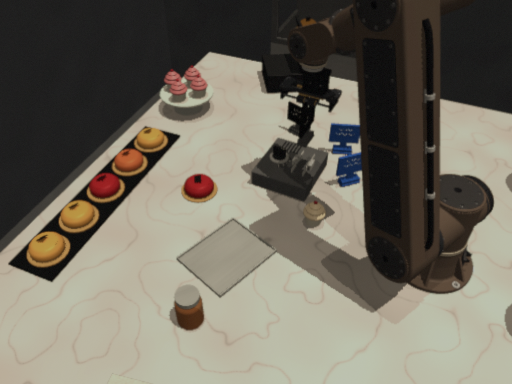

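```bash
python3 -m inch '[[[0.15,0.02,0],0,1],[[0.35,0.05,0],0,1],[[0.55,0.08,0],0,1],[[0.7,0.1,0],0,1],[[0.75,0.11,0],0,1],[[0.75,0.11,0],0,1],[[0.75,0.11,0],0,1],[[0.75,0.11,0],0,1],[[0.7,0.1,0],0,1],[[0.65,0.1,0],0,1]]';  python3 -m inch '[[[0.5,0.07,0],0,1],[[0.3,0.05,0.1],0,1],[[0.15,0.02,0.3],0,1],[[0.03,0,0.4],0,1],[[0,0,0.5],0,1],[[0,0,0.5],0,1],[[0,0,0.35],0,1],[[0,0,0.15],0,1],[[0,0,0.1],0,1],[[0,0,0],0,1]]'
python3 - <<'E'
from h import *
w=eyes.read_camera('wrist')
t=eyes.read_camera('top');s=eyes.read_camera('side')
cv2.imwrite('pics/g.png',np.hstack([cv2.resize(s['pixels'][150:330,150:330,::-1],(400,400),interpolation=2),cv2.resize(w['pixels'][:,:,::-1],(400,400))]))
E
```

```text
t: 12.6
eef_pos: [549.7, 162.3, 241.4]
tcp_rot: [-3.141, 0.0, 1.487]
ft_force: [0.5, -0.4, -1.3]
opening: 0.106
grip_force: 30.0
t: 13.85
eef_pos: [563.2, 217.9, 97.6]
tcp_rot: [3.141, 0.0, 1.487]
ft_force: [0.2, 0.2, -1.5]
opening: 0.102
grip_force: 30.0
```

View pics/g.png

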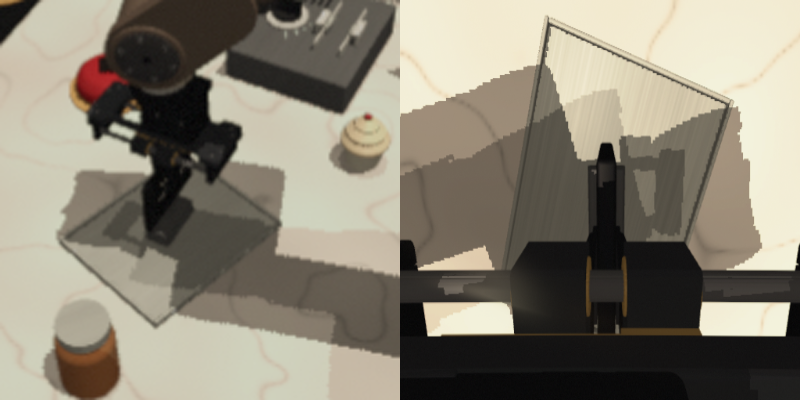

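The sign hangs upright over the tray, near its middle at (165,215) in the left picture. Next I'll lower it slowly until the force shows contact.

```bash
python3 -m inch '[[[0,0,0.05],0,1],[[0,0,0.05],0,1],[[0,0,0.04],0,1],[[0,0,0.03],0,1],[[0,0,0.02],0,1],[[0,0,0.02],0,1],[[0,0,0.01],0,1],[[0,0,0],0,1],[[0,0,0],0,1],[[0,0,0],0,1]]'; python3 -m inch '[[[0,0,0.015],0,1],[[0,0,0.015],0,1],[[0,0,0],0,1],[[0,0,0],0,1],[[0,0,0],0,1],[[0,0,0],0,1],[[0,0,0],0,1],[[0,0,0],0,1],[[0,0,0],0,1],[[0,0,0],0,1]]'
```

```text
t: 15.25
eef_pos: [563.2, 218.0, 84.5]
tcp_rot: [3.141, 0.0, 1.487]
ft_force: [-0.6, -0.1, -2.7]
opening: 0.1
grip_force: 30.0
t: 16.5
eef_pos: [563.1, 218.0, 82.6]
tcp_rot: [3.142, 0.0, 1.487]
ft_force: [-0.2, 0.1, -1.6]
opening: 0.104
grip_force: 30.0
```

```bash
python3 -m inch '[[[0,0,0.015],0,1],[[0,0,0.01],0,1],[[0,0,0],0,1],[[0,0,0],0,1],[[0,0,0],0,1],[[0,0,0],0,1],[[0,0,0],0,1],[[0,0,0],0,1],[[0,0,0],0,1],[[0,0,0],0,1]]'
```

```text
t: 17.75
eef_pos: [563.1, 218.0, 81.1]
tcp_rot: [-3.142, 0.0, 1.487]
ft_force: [0.1, 0.1, -2.4]
opening: 0.109
grip_force: 30.0
```

```bash
python3 -m inch '[[[0,0,0.015],0,1],[[0,0,0.01],0,1],[[0,0,0.01],0,1],[[0,0,0],0,1],[[0,0,0],0,1],[[0,0,0],0,1],[[0,0,0],0,1],[[0,0,0],0,1],[[0,0,0],0,1],[[0,0,0],0,1]]'
python3 - <<'E'
from h import *
fs=[]
for i in range(3):
  eyes.read_camera('side');fs.append(env.state()['ft_force'])
print(np.mean(fs,0))
E
```

```text
t: 19.0
eef_pos: [563.2, 218.1, 80.6]
tcp_rot: [3.141, -0.0, 1.487]
ft_force: [-4.9, -1.8, 15.0]
opening: 0.106
grip_force: 30.0
[-4.81635684 -1.35477473 15.56971421]
```

```bash
python3 -m inch '[[[0,0,-0.015],0,1],[[0,0,0],0,1],[[0,0,0],0,0.5],[[0,0,0],0,0],[[0,0,0],0,-1],[[0,0,0],0,-1],[[0,0,0],0,-1],[[0,0,0],0,-1],[[0,0,-0.1],0,-1],[[0,0,-0.2],0,-1]]'; python3 -m inch '[[[0,0,-0.3],0,-1],[[0,0,-0.4],0,-1],[[0,0,-0.5],0,-1],[[0,0,-0.5],0,-1],[[0,0,-0.4],0,-1],[[0,0,-0.2],0,-1],[[0,0,0],0,-1],[[0,0,0],0,-1],[[0,0,0],0,-1],[[0,0,0],0,-1]]'
python3 - <<'E'
from h import *
w=eyes.read_camera('wrist')
t=eyes.read_camera('top');s=eyes.read_camera('side')
cv2.imwrite('pics/i.png',np.hstack([cv2.resize(s['pixels'][150:330,150:330,::-1],(400,400),interpolation=2),cv2.resize(w['pixels'][:,:,::-1],(400,400))]))
E
```

```text
t: 20.4
eef_pos: [563.0, 218.0, 98.3]
tcp_rot: [-3.141, 0.0, 1.487]
ft_force: [1.4, -0.2, -0.9]
opening: 0.888
grip_force: 0.0
t: 21.65
eef_pos: [563.0, 218.0, 235.3]
tcp_rot: [-3.141, 0.0, 1.487]
ft_force: [0.1, 0.4, 0.2]
opening: 1.001
grip_force: 0.0
```

View pics/i.png

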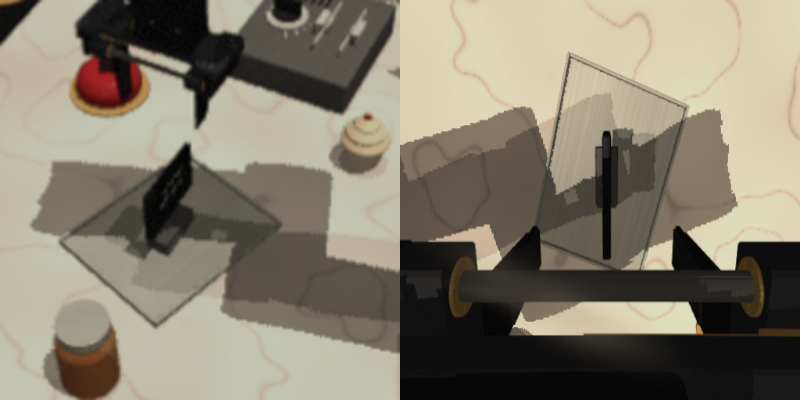

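```bash
python3 -m inch '[[[-0.3,0.02,0],0,-1],[[-0.6,0.04,0],0,-1],[[-0.85,0.06,0],0,-1],[[-0.9,0.06,0],0,-1],[[-0.9,0.06,0],0,-1],[[-0.9,0.06,0],0,-1],[[-0.9,0.06,0],0,-1],[[-0.85,0.05,0],0,-1],[[-0.6,0.03,0],0,-1],[[-0.29,0.02,0],0,-1]]';  python3 -m inch '[[[0,0,0],-1,-1],[[0,0,0],-1,-1],[[0,0,0],-1,-1],[[0,0,0],-1,-1],[[0,0,0],-1,-1],[[0,0,0],-1,-1],[[0,0,0],-1,-1],[[0,0,0],-1,-1],[[0,0,0],-1,-1],[[0,0,0],-1,-1]]'; python3 -m inch '[[[0,0,0],-1,-1],[[0,0,0],-1,-1],[[0,0,0],-1,-1],[[0,0,0],-1,-1],[[0,0,0],-1,-1],[[0,0,0],-1,-1],[[0,0,0],-1,-1],[[0,0,0],-1,-1],[[0,0,0],0,-1],[[0,0,0],0,-1]]'
python3 - <<'E'
from h import *
w=eyes.read_camera('wrist');t=eyes.read_camera('top');s=eyes.read_camera('side')
S=env.state();print(S['eef_pos'],S['tcp_rot'],S['joints'])
cv2.imwrite('pics/j.png',cv2.resize(w['pixels'][:,:,::-1],(800,600)))
print(np.round(proj(w,[[554.8,-208.7,104],[554,-206,104]])*1.5625))
for n,p in(('w',w),('t',t),('s',s)):
  for d in eyes.cut_out('dial_grip',p)[:1]: print(n,d['centre'],d['score'],np.argwhere(d['mask']).min(0),np.argwhere(d['mask']).max(0))
  print(n,[(d['centre'],d['score']) for d in eyes.spot_point('dial_grip',p)[:2]])
E
```

```text
t: 23.05
eef_pos: [554.1, -210.5, 235.8]
tcp_rot: [-3.141, 0.0, 1.485]
ft_force: [-0.3, 0.4, -0.3]
opening: 1.002
grip_force: 0.0
t: 24.3
eef_pos: [554.7, -207.7, 236.0]
tcp_rot: [-3.142, -0.0, 2.363]
ft_force: [0.2, 0.8, 0.6]
opening: 1.006
grip_force: 0.0
t: 25.55
eef_pos: [554.9, -207.9, 236.0]
tcp_rot: [-3.142, 0.0, 3.056]
ft_force: [-0.1, 0.1, 0.6]
opening: 1.0
grip_force: 0.0
[ 554.91545106 -208.07994937  235.93433621] [-3.14154454e+00  1.32104015e-05  3.05676092e+00] [-4.70158096e-01  4.24145806e-01  1.61417585e+00 -4.43859802e-05
  1.10324067e+00 -1.95610268e+00]
[[289. 413.]
 [288. 417.]]
w [180.6, 260.5] 0.59 [156 240] [207 284]
w [([179.5, 261.5], 0.72), ([89.5, 263.7], 0.61)]
t [248.1, 258.9] 0.28 [232 247] [257 271]
t []
s [153.9, 280.1] 0.55 [147 273] [158 285]
s [([151.4, 281.6], 0.55)]
```

View pics/j.png

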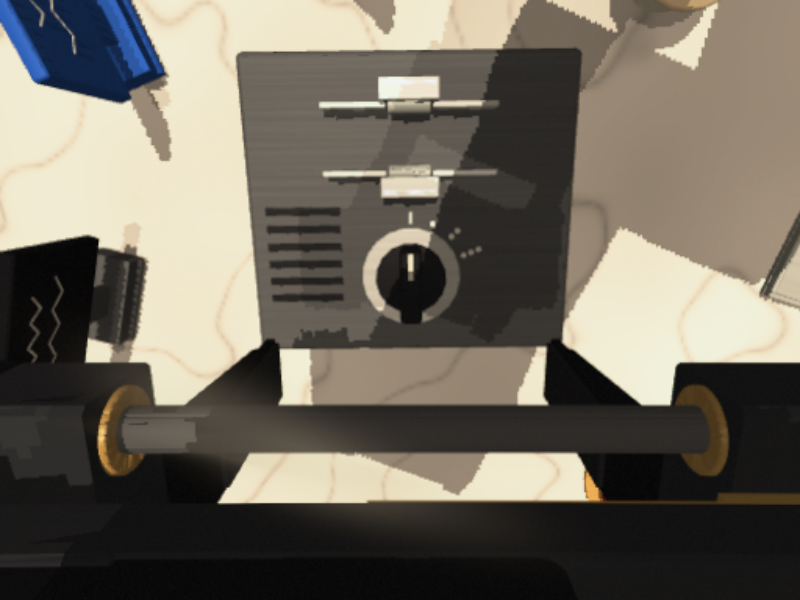

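The wrist view shows the empty rail and the dial square to the tool. Its disc centre is at about (411,276), with the white line pointing at the rail.

```bash
python3 - <<'E'
from h import *
w=eyes.read_camera('wrist')
g=w['pixels'].astype(int).sum(2)
k=1/1.5625
for z in(62,70,74):print(z,atz(w,(276*k-.2,411*k-.2),z).round(1))
for r in(246,253,280,322):print(r,atz(w,(r*k-.2,411*k-.2),104).round(1))
c=[atz(w,(y*k,x*k),60) for x,y in((238,51),(580,48),(566,347),(262,348))];print(np.round(c,1),np.mean(c,0))
r=[atz(w,(y*k,x*k),76) for x,y in((322,173),(497,172),(319,104),(498,102))];print(np.round(r,1),np.mean(r,0))
E
```

```text
62 [ 554.7 -210.3   62. ]
70 [ 553.1 -210.1   70. ]
74 [ 552.3 -210.    74. ]
246 [ 527.9 -207.8  104. ]
253 [ 532.2 -208.1  104. ]
280 [ 548.7 -209.6  104. ]
322 [ 575.5 -211.9  104. ]
[[ 402.9 -305.8   60. ]
 [ 419.5  -92.2   60. ]
 [ 617.1 -102.7   60. ]
 [ 599.2 -322.3   60. ]] [ 509.65737882 -205.76923651   60.        ]
[[ 480.9 -260.3   76. ]
 [ 489.8 -149.6   76. ]
 [ 440.1 -256.8   76. ]
 [ 448.4 -147.2   76. ]] [ 464.80162406 -203.49537526   76.        ]
```

```bash
python3 -m inch '[[[0.017,-0.033,0.2],0,-1],[[0,0,0.4],0,-1],[[0,0,0.5],0,-1],[[0,0,0.5],0,-1],[[0,0,0.4],0,-1],[[0,0,0.3],0,-1],[[0,0,0.2],0,-1],[[0,0,0.11],0,-1],[[0,0,0],0,-1],[[0,0,0],0,-1]]'; python3 -m inch '[[[0,0,0],0,1],[[0,0,0],0,1],[[0,0,0],0,1],[[0,0,0],0,1],[[0,0,0],0,1],[[0,0,0],0,1],[[0,0,0],0,1],[[0,0,0],0,1],[[0,0,0],0,1],[[0,0,0],0,1]]'
```

```text
t: 27.3
eef_pos: [554.0, -210.2, 79.9]
tcp_rot: [-3.141, 0.001, 3.058]
ft_force: [0.3, 0.4, 0.6]
opening: 1.001
grip_force: 0.0
t: 28.55
eef_pos: [553.8, -209.3, 79.4]
tcp_rot: [3.141, -0.0, 3.058]
ft_force: [1.0, 5.6, 1.4]
opening: 0.143
grip_force: 30.0
```

```bash
python3 -m inch '[[[0,0.008,0],0.5,1],[[0,0,0],0.7,1],[[0,0,0],0.7,1],[[0,0,0],0.7,1],[[0,0,0],0.7,1],[[0,0,0],0.7,1],[[0,0,0],0.7,1],[[0,0,0],0.7,1],[[0,0,0],0.6,1],[[0,0,0],0,1]]'; python3 -c "
from h import *
S=env.state();print(S['ft_force'],S['moment'])"
```

```text
t: 29.8
eef_pos: [554.1, -208.4, 79.4]
tcp_rot: [3.14, -0.0, 2.533]
ft_force: [3.2, 8.6, 1.0]
opening: 0.145
grip_force: 30.0
[3.20171004 8.61180445 0.99132928] [ 1.5163331  -0.58575225  0.11118749]
```

```bash
python3 -m inch '[[[0.004,0.014,0],0.7,1],[[0,0,0],0.9,1],[[0,0,0],0.9,1],[[0,0,0],0.9,1],[[0,0,0],0.9,1],[[0,0,0],0.9,1],[[0,0,0],0.9,1],[[0,0,0],0.9,1],[[0,0,0],0.6,1],[[0,0,0],0,1]]'; python3 -c "
from h import *
S=env.state();print(S['ft_force'],S['moment'],S['tcp_rot'])
w=eyes.read_camera('wrist');t=eyes.read_camera('top');s=eyes.read_camera('side')
cv2.imwrite('pics/k.png',np.hstack([cv2.resize(w['pixels'][20:300,100:400,::-1],(430,400),interpolation=2),cv2.resize(t['pixels'][130:250,270:380,::-1],(367,400),interpolation=2)]))
"
```

```text
t: 31.05
eef_pos: [555.0, -207.8, 79.4]
tcp_rot: [3.14, -0.0, 1.87]
ft_force: [5.8, 8.3, -0.6]
opening: 0.145
grip_force: 30.0
[ 5.76140659  8.26741287 -0.64085222] [ 1.45186136 -1.13042601  0.16047298] [ 3.13987702e+00 -3.56364557e-04  1.87017085e+00]
```

View pics/k.png

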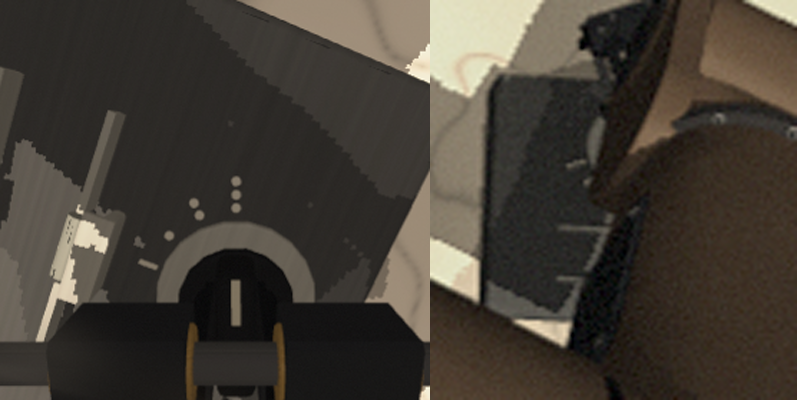

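The pointer's white line aims at the three pips (236,195). I'll nudge it slightly to sit firmly in the third click.

```bash
python3 -m inch '[[[0.008,0.01,0],0.2,1],[[0,0,0],0.2,1],[[0,0,0],0.05,1],[[0,0,0],0,1],[[0,0,0],0,1],[[0,0,0],0,1],[[0,0,0],0,1],[[0,0,0],0,1],[[0,0,0],0,1],[[0,0,0],0,1]]'; python3 -c "
from h import *
S=env.state();print(S['ft_force'],S['moment'],S['tcp_rot'])
w=eyes.read_camera('wrist');s=eyes.read_camera('side')
g=w['pixels'][20:300,100:400].astype(int).min(2)
m=np.argwhere(g[190:232,205:265]>130);print(len(m),(m+[190+20,205+100]).mean(0)); x=m-m.mean(0);print(np.linalg.svd(x)[2][0] if len(m)<5000 else '')
for n in('sign','mousse','jar','cupcake','tray'):print(n,[(np.round(d['centre']),round(d['score'],2)) for d in eyes.spot_point(n,s)[:3]])
print(1/0 if S['t']>50 else S['t'])
"
```

```text
t: 32.45
eef_pos: [555.1, -207.7, 79.4]
tcp_rot: [3.141, -0.0, 1.831]
ft_force: [5.5, 5.2, -0.5]
opening: 0.147
grip_force: 30.0
[ 5.54064419  5.1539718  -0.53500639] [ 0.93045236 -0.93451526  0.12680466] [ 3.14050856e+00 -2.23526463e-05  1.83130210e+00]
0 [nan nan]
[1. 0.]
sign [(array([182., 349.]), 0.61)]
mousse [(array([188., 197.]), 0.82), (array([147., 280.]), 0.39)]
jar [(array([319., 189.]), 0.65)]
cupcake [(array([222., 311.]), 0.78)]
tray [(array([258., 228.]), 0.6)]
32.45<string>:6: RuntimeWarning: Mean of empty slice.
  ret = um.true_divide(
```

```bash
python3 -c "
from h import *
w=eyes.read_camera('wrist');s=eyes.read_camera('side')
g=w['pixels'].astype(int).min(2)[216:234,255:275]
m=np.argwhere(g>110);print(len(m));x=m-m.mean(0);print(m.mean(0),np.linalg.svd(x)[2][0])
print(s['pixels'].sum(2)[215:262:4,205:250:3]//3)
print([(np.round(d['centre']),round(d['score'],2)) for d in eyes.cut_out('sign',s)[:5]])
print(proj(s,[[563,218,129],[563,218,4]]))
"
```

```text
0
[nan nan] [1. 0.]
[[184 184 185 183 178 180 186 186 163  56  45 110 105 107 110]
 [182 182 183 182 175 179 183 184  96  12  34 110 112 113 112]
 [181 181 182 182 181 180 170  73  13  10  40  97 131 116 114]
 [179 180 180 181 173 120  50  17  29  13  29 150 146  93 138]
 [175 180 172 135 130  74  13  27  24  24  28 147 148 148 143]
 [176 138 126 148  71  15  28  19  28   9 128 150 150 150 150]
 [127 148 149  85  11  10  26  17   9 123 151 152 151 151 150]
 [147 150 148  90  10   9  40  10  30  67 119 153 152 149 149]
 [148 149 150 105  11   6   7  29  47  76  48 144 150 148 148]
 [148 148 150  95  10  11  23  44  77  47  93 148 148 149 149]
 [148 150 120  85   7  28  63  73  50  72 148 149 150 148 149]
 [149 111  87  85  33  36  58  52  74 148 149 149 149 151 148]]
[(array([240., 227.]), 0.55), (array([176., 341.]), 0.43)]
[[225.96804144 224.7353371 ]
 [254.60251645 226.35324564]]<string>:5: RuntimeWarning: Mean of empty slice.
  ret = um.true_divide(
```

```bash
python3 -c "
from h import *
w=eyes.read_camera('wrist')
g=w['pixels'].astype(int).sum(2)[212:256,250:280]//3
print(g[::4])
b=g[4:32,6:24];m=np.argwhere(b>65);print(len(m),m.mean(0));x=m-m.mean(0);print(np.linalg.svd(x,full_matrices=False)[2][0])
S=env.state();print(S['moment'],S['tcp_rot'],S['t'])
"
```

```text
[[ 15  14  11  10  11   9  12  13  13  13  11  12  12  12  10  13  14  14
   12  12  12  13  13  10  12  12  12  14  14  16]
 [ 11  12  14  15  14  11  16  14  14  15  24  69  82  82  82  82  82  54
   20  15  15  12  15  15  13  15  14  13  13  14]
 [ 14  14  15  13  16  14  15  15  14  15  16  91 111 110 111 111 110  75
   26  16  15  15  15  16  13  14  17  12  14  13]
 [  9  14  15  13  14  14  15  15  14  15  14  91 111 111 111 110 110  74
   25  17  16  16  15  16  14  14  14  14  14  15]
 [ 15  13  14  14  15  14  16  16  14  16  12  91 111 110 111 111 111  75
   27  15  14  16  16  15  14  13  13  14  12  14]
 [ 13  13  15  14  14  17  16  15  14  15  15  91 111 110 111 111 112  74
   27  15  15  17  15  16  14  14  14  13  13  16]
 [ 14  13  16  14  15  17  16  16  13  13  15  91 110 111 111 111 111  74
   27  16  15  16  16  16  15  14  15  15  14  14]
 [ 14  12  14  16  16  15  14  16  15  14  16  91 110 111 110 111 111  74
   26  15  16  15  16  15  15  15  15  12  14  14]
 [ 14  13  13  15  12  13  16  14  15  16  17  91 110 111 112 111 111  75
   26  16  16  14  14  17  15  16  13  14  14  13]
 [ 12  13  14  11  12  15  18  18  15  16  15  40  48  49  49  48  49  39
   22  14  17  15  17  15  14  15  14  12  13  14]
 [ 11  12  16  15  13  14  15  15  13  15  16  17  15  15  16  16  17  14
   13  15  16  17  18  15  15  13  12  13  14  16]]
195 [13.56923077  7.98461538]
[0.99999408 0.00344074]
[ 0.97208669 -0.91846625  0.15402078] [ 3.14051391e+00 -5.65507419e-06  1.83129366e+00] 33.0
```

```bash
python3 -c "
from cell import env
print(env.job_done())"
```

```text
the job is handed in; nothing more can be done
None
```

I handed the job in: the sign stands upright in the tray, released, and the fingers still hold the dial at about 1.23 rad, in the third click, 33 s into the 51 s limit.

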